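# Hook the bottle bracket into the slotted post and load it

### The arm

A 6-joint arm with a two-finger parallel gripper is mounted at the origin on a cart in front of the work surface, level with it; the furniture and walls round the work are solid. World frame = base frame: x ahead of the robot, y to its left, z up, the work surface at z = 0. Lengths are in m, angles in rad, forces in N, time in s.
With the tool pointing down it reaches from about 0.4 to 0.825 m from the base axis. Payload 7 kg.
Tool frame: the origin (TCP) lies at the very end of the fingers, on their centre line; the grasp point (between the pads) lies arm.hold_point_z behind it (arm.hold_point_z is the distance from the TCP to the grasp point, in m); z points along the fingers, y is the line along which they close (so a half turn about z gives the same grasp; the last joint's range is limited). The gripper opens to 88 mm and grips with 3 to 60 N. Pads are 19 mm wide; open, the fingers measure 130 mm over their backs; the gripper's body (78 mm by 193 mm) begins 47 mm behind the grasp point.
Start: joints at [1.593, 0.359, 0.012, 0, -1.224, -0.288], TCP at [0.177, 0.651, 0.227] pointing down, gripper open.
Joint ranges: [-3.07, 3.07], [-1.43, 2.12], [-1.02, 1.25], [-3.03, 1.67], [-3.05, -0], [-3.03, 3.03]. Speed limits (rad/s): [2.39, 2.39, 3.01, 3.14, 3.14, 3.14].

### API

Orientations are given as [roll, pitch, yaw] about the fixed x, y, z axes, in that order (R = Rz(yaw) Ry(pitch) Rx(roll)).
In Python, from station import arm gives the robot as it stands.
- The arm moves only by the tool inch_along, called after "Call:" in YAML: its name, and indented under it one key for each argument. Schema: {"type":"object","properties":{"steps":{"type":"object","properties":{"ticks":{"type":"array","items":{"type":"array","items":{"type":"number"},"minItems":5,"maxItems":5},"minItems":1,"maxItems":20}},"additionalProperties":false,"required":["ticks"]},"grip_force":{"type":"number"},"only":{"type":"string"},"quiet":{"type":"boolean"},"lines":{"type":"string"}},"required":["steps"],"additionalProperties":false}. steps is an object whose key "ticks" holds a list of rows, 1 to 20 of them, each of 5 numbers: the finger opening in m, then dx, dy, dz in m, then a turn about the tool's z in rad; each row is the pose to reach, as a shift and turn from the pose commanded when the call began, along the tool's axes at that moment; what a row does not reach only later rows make up. A row lasts 1/12 s, in which the tool goes at most 0.0417 m and 0.125 rad, less where a joint would pass 70% of its speed; a pose out of reach is approached as far as the arm can. The fingers move at their own pace and stop on an object; grip_force is the grip in N (left out, the last holds). Time passes only in rows, so rows that do not move let the fingers close. The tool returns the time, the measured TCP pose, the force, the opening and the grip force at its end. only (a regular expression) keeps the lines of the reply that match it, lines (a string "A,B") keeps lines A to B, and quiet returns only ok. Input that does not fit is refused with a message, and nothing moves.
- arm.get_state(): the state, without advancing time (a new reading comes with each control period).
- arm.grab_frame(name): name is "scene" or "top"; returns the picture (384x512x3 uint8, red, green, blue); there is no depth.
- arm.camera_params(name): a dict with "fx", "fy", "cx", "cy" (pixels), "T" (4x4, takes a point from camera to world coordinates). Camera axes: x right, y down, z forward; pixel columns grow to the right and rows downward; lengths in m; the calibration is good to about 2 mm. A picture is of the moment at which its call begins. camera_params takes no time and is no camera call.
- arm.job_done(): hands the job in; it is judged then, once.
The state is a dict: "t": time; "q": joint angles; "qd": joint speeds; "joint_efforts": joint torques, N m; "eef_pos": TCP position; "ee_rot": TCP orientation; "force": force on the tool from outside, world axes, zero at the start; "moment": the same for the moment, N m; "width": finger opening in m; "gripper_force": force on a finger pad.
Only numpy, scipy, OpenCV 4.12 (cv2) and the standard library are available. Lean on these libraries where they do the work, as an engineer would, in place of code of your own. Each camera call takes 0.05 s, during which the arm holds its last target. There are 200 camera calls.

### The job

Hook the steel bottle bracket's claws into the slotted post, flat against its front face, and press it down until it clicks and sits fully home. Then lower the large brown bottle gently into the locked bracket's cup so that it stands upright on the cup's floor. Do not knock over the bottle, and leave the small bottle and the white specimen pot where they are.

Things in the scene. Friction and masses are not known exactly. Their poses are not given: they have to be found in the camera images.
- bracket: Steel bottle bracket, 172 mm long, 112 mm tall, about 0.3 kg, loose, found standing upright. Origin: rear face of its back plate, mid-width, level with its underside; z up, +x out of the rear face (claws, into the post), -x towards the cup. Back plate 30 mm wide (y), x -6 to 0, z 0 to 112 mm, arm in front of it (see bracket_grip), cup at the end (see cup_floor).
- bracket_grip (a point): Where to grip: middle of the top edge of the bracket's straight arm, at x -50, z 78 mm in the bracket's frame (same axes). The arm is 10 mm thick (y), x -93 to -6, z 50 to 78, with a thin strut under it: take it from above, fingers closing along y.
- upper_claw (a point): Centre of the upper claw's neck at the plate's rear face (bracket x 0, z 92 mm; same axes). A like claw is at z 20; between them, at z 56, a plain round-ended lug. All lie on y = 0, are 8 mm wide and reach x +14; necks and lug are 8 mm high. Each claw's rounded hook (x 6 to 14) hangs down 14 mm below its neck's underside.
- cup_floor (a point): Centre of the top of the cup's floor, at x -125, z 5 mm in the bracket's frame (same axes). The cup is round and open above, 57 mm across inside (63 at the flared mouth), 65 mm outside (71 at the mouth), its rim 59 mm above this point.
- post_home (a point): Where the bracket's origin lies, and how its axes point, when locked: on the slotted post's front face, mid-width, 70 mm above the counter; z up, +x into the post. The claws pass straight in (+x) only with the bracket 14 to 20 mm above home (best 17), until the plate meets the face; then straight down to home, necks resting on the slots' lower edges, hooks behind the face.
- post_top (a point): Centre of the top front edge of the post's face, 206 mm above the counter; axes as post_home's. Fixed grey U-channel, 44 mm wide, 34 mm deep, with a 5 mm black cap on top (2 mm proud of the face), on a foot plate 8 mm thick, 130 mm wide, from 45 mm before the face to 105 mm behind. Face 4 mm thick.
- top_slot (a point): Centre of the top slot on the post's face, 172 mm above the counter; axes as post_home's. Three equal upright slots on the centre line, each 12.5 mm wide, 28 mm tall, centres 36 mm apart (100, 136, 172 mm above the counter): claws go into the top and bottom ones, the lug into the middle one.
- catch (a joint): Sprung roller behind the middle slot: 0 at rest, to 0.003 m while the lug passes. The lug meets it 10 to 13 mm above home; the bracket's weight does not overcome it, pressing down with about 5 to 20 N does (most if the plate is also pushed hard against the face: ease off 1 to 2 mm). About 7 mm above home it snaps back over the lug (reads 0 again) and holds the bracket down.
- large_bottle: Large brown glass bottle with a white cap, the largest bottle here: 49 mm across, 115 mm tall, about 0.2 kg, loose, standing. Origin: centre of its underside, z up. Grip it round the body from above, 60 to 95 mm above its underside.
- small_bottle: Bystander: smaller brown bottle with a grey cap, 38 mm across, 91 mm tall, loose, standing. Origin: centre of its underside. Leave it.
- white_pot: Bystander: specimen pot with a white screw lid, 51 mm across, 74 mm tall, loose, standing. Origin: centre of its underside. Leave it.

How it is judged:
On the way:
1. the bracket is locked home on the post while the bottle is still outside its cup (x of bracket in the frame of post_home between -0.004 and 0.004 m and y of bracket in the frame of post_home between -0.004 and 0.004 m and z of bracket in the frame of post_home between -0.003 and 0.003 m and angle between the z axis of bracket and the z axis of post_home, either way round below 0.07 rad and angle between the x axis of bracket and the x axis of post_home, either way round below 0.1 rad and value of joint catch below 0.0015 m and distance between large_bottle and cup_floor above 0.06 m), for 0.2 s.
At the end, for the whole second after the job is handed in: Bracket within 4 mm (x, y) and 3 mm (z) of post_home, its z axis within 0.07 and x axis within 0.1 rad of the post's, catch below 1.5 mm; large bottle's underside within 10 mm (8 mm sideways) of cup_floor, tilted under 0.15 rad; both slower than 2 cm/s (x of bracket in the frame of post_home between -0.004 and 0.004 m and y of bracket in the frame of post_home between -0.004 and 0.004 m and z of bracket in the frame of post_home between -0.003 and 0.003 m and angle between the z axis of bracket and the z axis of post_home, either way round below 0.07 rad and angle between the x axis of bracket and the x axis of post_home, either way round below 0.1 rad and value of joint catch below 0.0015 m and horizontal distance between large_bottle and cup_floor below 0.008 m and distance between large_bottle and cup_floor below 0.01 m and angle between large_bottle's own z axis and vertical below 0.15 rad and linear speed of each of large_bottle, bracket below 0.02 m/s); the robot touches nothing.
It fails at once if the large bottle is knocked over (tilted more than 0.6 rad) (angle between large_bottle's own z axis and vertical above 0.6 rad).
It fails at once if the bottle is rammed into the bracket (more than 40 N between them) (contact force between large_bottle and bracket above 40 N).
It fails at once if the bottle is dropped into the cup (faster than 0.38 m/s within 15 mm of the cup floor) (distance between large_bottle and cup_floor below 0.015 m and linear speed of large_bottle above 0.38 m/s).
It fails at once if the small bottle is disturbed (moved more than 30 mm) (distance of small_bottle from where it was at the start of the episode above 0.03 m).
It fails at once if the white pot is disturbed (moved more than 30 mm) (distance of white_pot from where it was at the start of the episode above 0.03 m).
It also fails if it takes over 64 s, if anything falls off the work surface, if the arm or the gripper's body presses on something with over 40 N, if the wrist force passes 120 N, or if a joint passes its speed limit or range.

## Working session

There is one attempt and no reset: what is moved stays moved. The work goes in short steps, Python scripts to look and compute and a tool call to move; the robot and the scene stay as the last step left them, time stands still between calls to the robot, and variables do not carry over. Pictures are saved under pics/ and viewed, at most 10 in all, crops included, and the job is handed in when it is done.

```bash
ls; mkdir -p pics; python3 - <<'E'
from station import arm
import cv2
print(arm.get_state(), arm.hold_point_z)
for n in("scene","top"):
    cv2.imwrite(f"pics/{n}0.png",arm.grab_frame(n)[:,:,::-1]); print(n,arm.camera_params(n))
E
```

```text
pics
station.py
{'t': 0.0, 'q': array([ 1.59310510e+00,  3.59386960e-01,  1.10641433e-02, -3.69155514e-04,
       -1.22409214e+00, -2.88072170e-01]), 'qd': array([ 1.93754799e-04,  2.77324173e-03,  5.44354678e-04, -1.46152990e-03,
        1.72837324e-05, -3.63321803e-04]), 'joint_efforts': array([-2.20297239e-03, -5.82724464e+01,  2.93053633e+01,  6.99750736e+00,
        6.80579193e-03, -1.65612096e-04]), 'eef_pos': array([0.17719502, 0.65082072, 0.22562151]), 'ee_rot': array([ 3.13994212e+00, -1.27177129e-04, -2.65889012e-01]), 'force': array([-0.86335289,  0.5195465 , -0.84452849]), 'moment': array([-0.01809711, -0.01488463, -0.00704609]), 'gripper_force': 0.0, 'width': 0.08745962721607926} 0.0188
scene {'fx': 347.36541965541346, 'fy': 347.36541965541346, 'cx': 258.80039216731603, 'cy': 193.1737641611152, 'T': array([[ 0.88332871, -0.28303952,  0.37365629,  0.05436656],
       [-0.46836098, -0.50027889,  0.72825753, -0.92910846],
       [-0.0191933 , -0.81829681, -0.57447537,  0.86757482],
       [ 0.        ,  0.        ,  0.        ,  1.        ]])}
top {'fx': 403.1403515303767, 'fy': 403.1403515303767, 'cx': 260.22383281066647, 'cy': 185.3183786849579, 'T': array([[-1.12836112e-03, -9.90118683e-01,  1.40227386e-01,
         3.47397274e-01],
       [-9.99937928e-01,  2.67149476e-03,  1.08167587e-02,
        -1.00852885e-02],
       [-1.10844916e-02, -1.40206476e-01, -9.90060240e-01,
         1.36739647e+00],
       [ 0.00000000e+00,  0.00000000e+00,  0.00000000e+00,
         1.00000000e+00]])}
```

View pics/scene0.png

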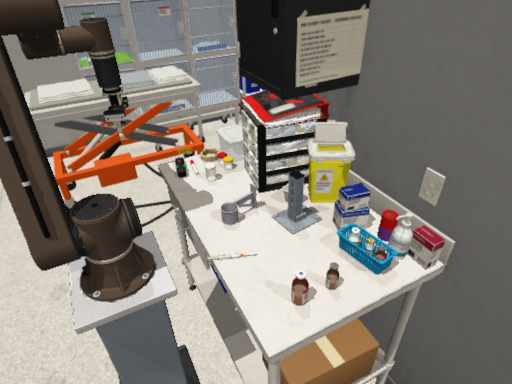

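View pics/top0.png

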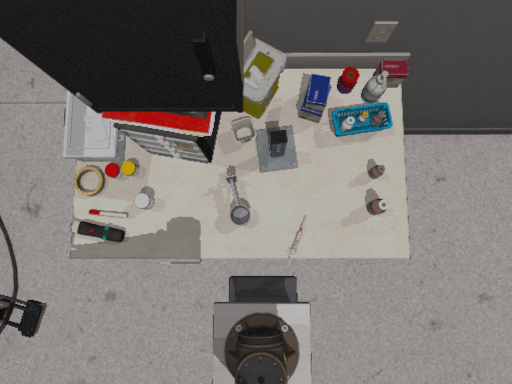

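```bash
python3 - <<'E'
import cv2
t=cv2.imread("pics/top0.png");s=cv2.imread("pics/scene0.png")
cv2.imwrite("pics/tc.png",cv2.resize(t[115:230,215:305],None,fx=6,fy=5.2,interpolation=3) if 0 else cv2.resize(t[118:228,215:315],None,fx=5.4,fy=5.4,interpolation=3))
cv2.imwrite("pics/sc.png",cv2.resize(s[160:240,212:322],None,fx=7,fy=7,interpolation=3))
E
```

```text
(no output)
```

View pics/tc.png

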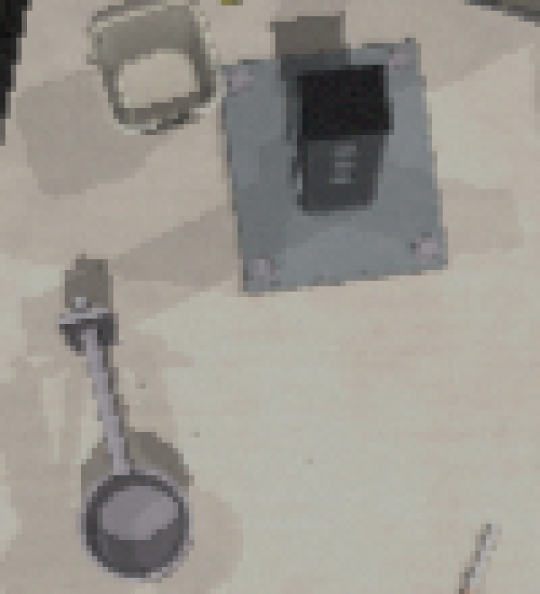

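View pics/sc.png

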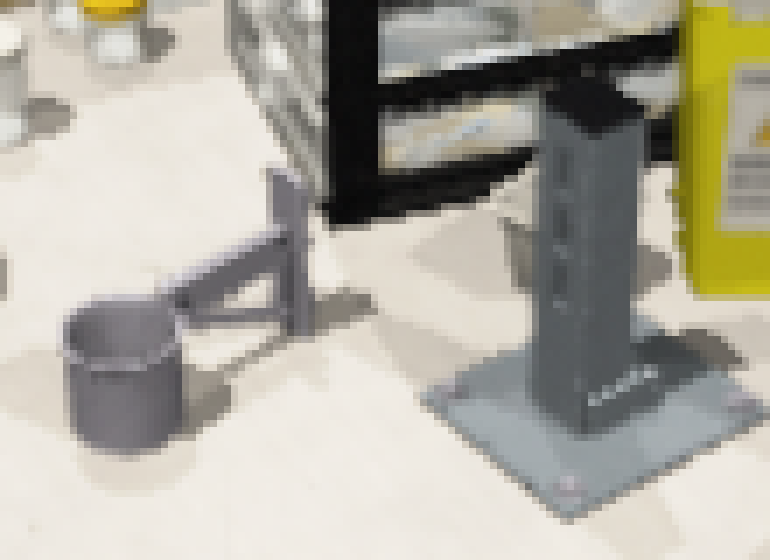

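```bash
cat > h.py <<'E'
import numpy as np, cv2
from station import arm
P={n:arm.camera_params(n) for n in("scene","top")}
def ray(n,uv):
    p=P[n];d=p["T"][:3,:3]@np.array([(uv[0]-p["cx"])/p["fx"],(uv[1]-p["cy"])/p["fy"],1]);return p["T"][:3,3],d
def plane(n,uv,z):
    o,d=ray(n,uv);return o+d*(z-o[2])/d[2]
def tri(a,b):  # scene px, top px
    (o,d),(p,e)=ray("scene",a),ray("top",b)
    s,t=np.linalg.lstsq(np.c_[d,-e],p-o,rcond=None)[0]
    x,y=o+s*d,p+t*e;return (x+y)/2,np.linalg.norm(x-y)
def proj(n,X):
    p=P[n];c=np.linalg.inv(p["T"])@np.r_[X,1];return np.array([p["fx"]*c[0]/c[2]+p["cx"],p["fy"]*c[1]/c[2]+p["cy"]])
E
python3 - <<'E'
from h import *
np.set_printoptions(precision=4,suppress=True)
T=lambda u,v:(215+(u+.5)/5.4-.5,118+(v+.5)/5.4-.5)
S=lambda u,v:(212+(u+.5)/7-.5,160+(v+.5)/7-.5)
for k,a,b in[("slot1",S(563,165),T(343,145)),("slot2",S(562,220),T(341,163)),("slot3",S(562,280),T(340,180)),("cup rim",S(122,325),T(136,523)),("platetop",S(285,172),T(88,318))]: print(k,*tri(a,b))
t=cv2.imread("pics/top0.png");s=cv2.imread("pics/scene0.png")
c=[plane("top",T(*q),.008) for q in((243,295),(446,267),(415,38),(220,66))];print("foot",np.array(c))
print("cap",np.array([plane("top",T(*q),.211) for q in((298,137),(387,137),(388,64),(300,68))]))
# bottles etc: red-brown mask
for n,im,roi in(("top",t,(360,150,400,225)),("scene",s,(285,255,350,310))):
    x0,y0,x1,y1=roi;h=cv2.cvtColor(im[y0:y1,x0:x1],cv2.COLOR_BGR2HSV)
    m=((h[...,2]<120)&(h[...,1]>70)).astype(np.uint8);k,l,st,ce=cv2.connectedComponentsWithStats(m)
    print(n,[(st[i].tolist()+np.array([x0,y0,0,0,0])).tolist() for i in range(1,k) if st[i,4]>15])
cv2.imwrite("pics/b.png",np.hstack([cv2.resize(t[155:225,355:405],None,fx=7,fy=7,interpolation=3),cv2.resize(s[255:311,285:345],None,fx=7,fy=490/56,interpolation=3)]))
E
```

```text
slot1 [ 0.6414 -0.0513  0.1724] 0.0009938771655708535
slot2 [ 0.6404 -0.0518  0.138 ] 0.001587768235907644
slot3 [ 0.6402 -0.0528  0.0995] 0.003632801244889247
cup rim [0.4372 0.0703 0.064 ] 0.00035990280064298577
platetop [0.5532 0.0964 0.1116] 0.0009996575098890096
foot [[ 0.5852  0.0069  0.008 ]
 [ 0.6028 -0.1219  0.008 ]
 [ 0.7528 -0.104   0.008 ]
 [ 0.7347  0.0215  0.008 ]]
cap [[ 0.6369 -0.0257  0.211 ]
 [ 0.6367 -0.0741  0.211 ]
 [ 0.6776 -0.0751  0.211 ]
 [ 0.6756 -0.027   0.211 ]]
top [[372, 166, 7, 10, 37], [370, 201, 11, 13, 87]]
scene [[327, 269, 12, 9, 58], [292, 278, 16, 13, 102], [294, 298, 8, 7, 25]]
```

View pics/b.png

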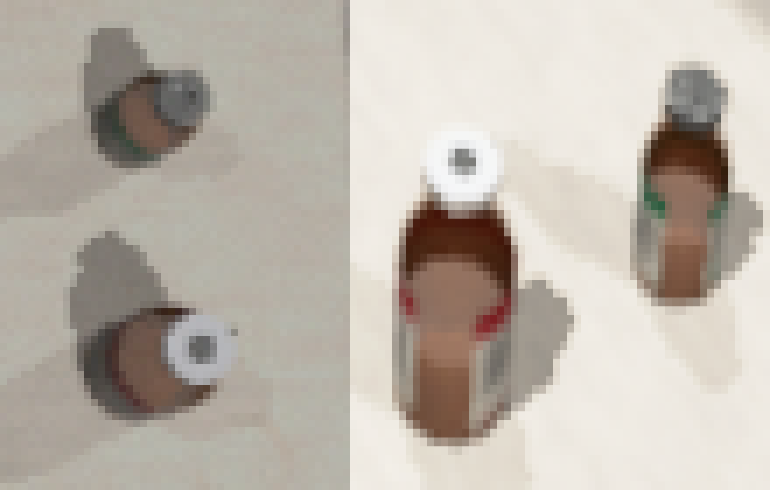

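```bash
python3 - <<'E'
from h import *
np.set_printoptions(precision=4,suppress=True)
B=lambda u,v:(355+(u+.5)/7-.5,155+(v+.5)/7-.5)
C=lambda u,v:(285+(u-350+.5)/7-.5,255+(v+.5)/8.75-.5)
print("large cap",tri(C(464,160),B(203,346)),"small",tri(C(696,95),B(184,98)))
t=cv2.imread("pics/top0.png").astype(int)
m=((t[...,0]-t[...,2]>6)&(t.sum(2)>150)).astype(np.uint8);m[:118]=m[178:]=0;m[:,:250]=m[:,302:]=0
k,l,st,_=cv2.connectedComponentsWithStats(m);i=1+st[1:,4].argmax();print(st[i])
c=cv2.findContours((l==i).astype(np.uint8),0,1)[0][0][:,0]
w=np.array([plane("top",q,.008)[:2] for q in c],np.float32)
r=cv2.minAreaRect(w);print(r,cv2.boxPoints(r))
# bracket arm centreline: dark purple-ish, rows between plate and cup
g=t.sum(2)/3
for v in range(178,206): 
    row=g[v,222:250]; 
    if v%2==0: print(v,row.astype(int))
E
```

```text
large cap (array([ 0.4649, -0.3799,  0.1133]), np.float64(0.0008359315191760165)) small (array([ 0.582 , -0.3841,  0.087 ]), np.float64(0.0002259089092078714))
[257 130  39  41 568]
((0.6678146123886108, -0.048704251646995544), (0.14308740198612213, 0.12376394122838974), 7.217580318450928) [[ 0.5891  0.0037]
 [ 0.6046 -0.1191]
 [ 0.7466 -0.1011]
 [ 0.731   0.0217]]
178 [155 160 158 144  84  67  72  74  79  88  92  69  73  72 108 163 164 169
 174 179 176 175 177 178 176 177 174 176]
180 [163 160 162 157 147  97  70  90 132 137 124  64  71  76 114 169 165 165
 163 164 164 166 167 175 178 175 176 176]
182 [160 161 160 161 160 151 116  80 105 149 136 109  90 124 163 163 164 165
 163 162 163 164 163 168 176 175 176 177]
184 [174 173 168 160 160 159 161 159 159 149 146 131  85 125 162 162 160 160
 161 160 160 164 165 166 166 166 167 167]
186 [160 161 162 162 163 168 157 161 153 138 145 134 112 106 125 165 170 163
 163 161 160 160 166 171 177 176 176 177]
188 [165 175 174 174 169 158 158 159 163 168 150 147 135  90 123 160 167 171
 161 157 162 165 165 171 177 175 178 179]
190 [164 174 173 1
[... 233 characters left out ...]
176 176 171 160 161 160 167 174 165 137 147 136 108 116 133 163
 161 160 160 161 162 161 164 173 174 173]
196 [159 164 174 175 171 163 163 167 176 177 176 169 148 146 136 102 135 163
 167 164 164 166 165 164 165 168 177 177]
198 [157 158 165 172 161 157 161 164 177 175 174 165 139 151 138 108 119 116
 110 108 108 122 157 162 163 165 175 176]
200 [160 161 164 172 160 160 162 167 175 174 158 121 128 147 147 135  98 120
 118 107 107 109 107 107 124 163 173 176]
202 [163 164 166 171 161 163 163 168 175 158 123 119 112 111 149 136  98 119
 122 118 111 108 108 111 110 110 133 179]
204 [161 158 157 158 155 156 165 160 119 119 120 119 118 119 150 149 138 111
 127 129 127 123 116 109 104 110 113 139]
```

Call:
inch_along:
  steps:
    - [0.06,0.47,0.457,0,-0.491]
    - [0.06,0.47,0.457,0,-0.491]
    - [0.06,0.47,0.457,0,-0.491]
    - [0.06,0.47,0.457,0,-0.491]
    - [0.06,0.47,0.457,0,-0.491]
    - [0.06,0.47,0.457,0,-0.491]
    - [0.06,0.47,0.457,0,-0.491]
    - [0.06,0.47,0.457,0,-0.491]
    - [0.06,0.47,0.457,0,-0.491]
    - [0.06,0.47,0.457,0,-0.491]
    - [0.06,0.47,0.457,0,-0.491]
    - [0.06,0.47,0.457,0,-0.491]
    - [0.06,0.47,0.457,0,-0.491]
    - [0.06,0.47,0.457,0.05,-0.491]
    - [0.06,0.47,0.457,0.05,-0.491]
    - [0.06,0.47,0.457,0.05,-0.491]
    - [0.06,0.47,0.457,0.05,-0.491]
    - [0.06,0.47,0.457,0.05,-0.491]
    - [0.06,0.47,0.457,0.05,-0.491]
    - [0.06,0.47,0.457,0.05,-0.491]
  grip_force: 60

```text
refused: steps: the value is not of type 'object' (schema: type "object"). Nothing was moved.
```

I used the wrong layout. The manual says an object with the rows under "ticks"; once more.

Call:
inch_along:
  steps: {"ticks": [[0.06,0.47,0.457,0,-0.491],[0.06,0.47,0.457,0,-0.491],[0.06,0.47,0.457,0,-0.491],[0.06,0.47,0.457,0,-0.491],[0.06,0.47,0.457,0,-0.491],[0.06,0.47,0.457,0,-0.491],[0.06,0.47,0.457,0,-0.491],[0.06,0.47,0.457,0,-0.491],[0.06,0.47,0.457,0,-0.491],[0.06,0.47,0.457,0,-0.491],[0.06,0.47,0.457,0,-0.491],[0.06,0.47,0.457,0,-0.491],[0.06,0.47,0.457,0,-0.491],[0.06,0.47,0.457,0.05,-0.491],[0.06,0.47,0.457,0.05,-0.491],[0.06,0.47,0.457,0.05,-0.491],[0.06,0.47,0.457,0.05,-0.491],[0.06,0.47,0.457,0.05,-0.491],[0.06,0.47,0.457,0.05,-0.491],[0.06,0.47,0.457,0.05,-0.491]]}
  grip_force: 60

```text
t: 1.77
eef_pos: [0.5107, 0.0876, 0.177]
ee_rot: [-3.141, -0.001, 0.226]
force: [-0.1, 0.0, -1.2]
width: 0.0602
gripper_force: 0.0
```

```bash
python3 - <<'E'
from h import *
s=arm.get_state();print(s['eef_pos'],s['ee_rot'],s['q'])
E
```

```text
[0.51074751 0.08759183 0.17699518] [-3.14139732e+00 -6.50193755e-04  2.26046574e-01] [ 5.49004721e-01  1.40364784e-01 -4.02398316e-01  2.46709961e-05
 -1.02735465e+00  1.24782549e+00]
```

Call:
inch_along:
  steps: {"ticks": [[0.06,0,0.001,0.04,0],[0.06,0,0.001,0.08,0],[0.06,0,0.001,0.11,0],[0.06,0,0.001,0.127,0],[0.06,0,0.001,0.127,0],[0.0,0,0.001,0.127,0],[0.0,0,0.001,0.127,0],[0.0,0,0.001,0.127,0],[0.0,0,0.001,0.127,0],[0.0,0,0.001,0.127,0],[0.0,0,0.001,0.127,0],[0.0,0,0.001,0.127,0]]}
  grip_force: 60

```text
t: 2.77
eef_pos: [0.5112, 0.086, 0.0501]
ee_rot: [-3.141, -0.001, 0.225]
force: [-0.6, -0.0, -0.2]
width: 0.0189
gripper_force: 0.0
```

Call:
inch_along:
  steps: {"ticks": [[0,0,0,0,0],[0,0,0,0,0],[0,0,0,0,0],[0,0,0,0,0],[0,0,0,0,0],[0,0,0,-0.02,0],[0,0,0,-0.05,0],[0,0,0,-0.087,0],[0,0,0,-0.087,0],[0,0,0,-0.087,0]]}
  grip_force: 60

```text
t: 3.6
eef_pos: [0.512, 0.0864, 0.1383]
ee_rot: [-3.14, -0.004, 0.225]
force: [-0.9, -0.4, -3.4]
width: 0.0096
gripper_force: 60.0
```

```bash
python3 - <<'E'
from h import *
s=arm.get_state();print(s['eef_pos'],s['ee_rot'])
for n in("scene","top"): cv2.imwrite(f"pics/{n}1.png",arm.grab_frame(n)[:,:,::-1])
t=cv2.imread("pics/top1.png");c=cv2.imread("pics/scene1.png")
cv2.imwrite("pics/l.png",np.hstack([cv2.resize(t[125:225,215:300],(380,447),interpolation=3),cv2.resize(c[150:245,220:305],(400,447),interpolation=3)]))
E
```

```text
[0.51197052 0.08644962 0.13827019] [-3.14029513 -0.00386799  0.22513372]
```

View pics/l.png

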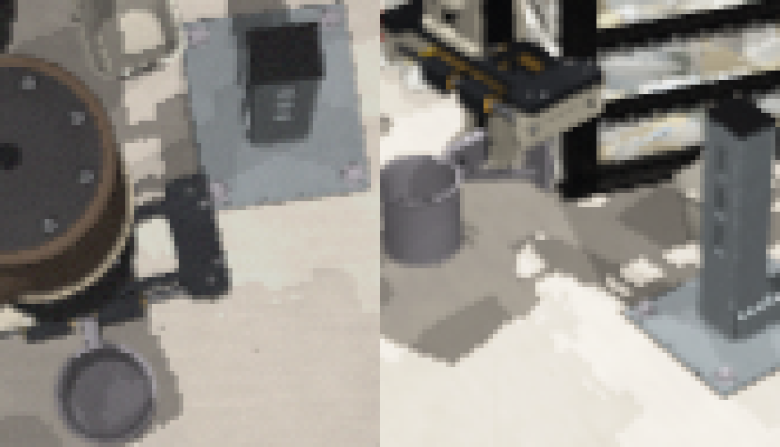

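```bash
python3 - <<'E'
from h import *
np.set_printoptions(precision=4,suppress=True)
t=cv2.cvtColor(cv2.imread("pics/top1.png"),6);
a=(215+107.5/4.47-.5,125+394.5/4.47-.5);b=(220+(423-380+.5)/4.706-.5,150+180.5/4.705-.5)
X,e=tri(b,a);print(a,b,X,e)
tcp=np.array([.512,.0864,.1383]);y=.225;u=np.array([np.cos(y),np.sin(y)]);v=np.array([-u[1],u[0]])
d=X[:2]-tcp[:2];print("cup in tool frame along,lat",d@u,d@v,"rim - tcp z",X[2]-tcp[2])
# lateral centring check: width of cup in the top view at several rows
for r in range(203,226,3): print(r,t[r,224:256])
E
```

```text
(238.54921700223713, 212.755033557047) (228.74351891202718, 187.8634431455898) [0.4388 0.0681 0.1485] 0.005256515801491525
cup in tool frame along,lat -0.07541221967939041 -0.001548165814177783 rim - tcp z 0.01017824756584243
203 [143 144 144 146 145 145 146 142 145 140 123  91  71  64  67  67  66  83
 124 144 137 134 131 132 134 134 131 155 199 201 202 200]
206 [142 142 143 143 137 119  92  64  65  62  63  70  85  96  92  96  93  97
  96  83  74  77 112 148 141 128 128 130 151 198 196 197]
209 [144 145 141 129 110  77  65  60  78  92  93  96  95  93  94  93  98 105
  97  97  95  97  94  92 120 146 131 132 129 130 154 197]
212 [141 143 140 116  94  72  69  88  94  95  91  94  93  93  98 105 106 107
 107 109 107 107 109  99 101 146 135 133 131 132 148 189]
215 [145 144 141 128 110  79  83  99  96  96  93  93  90  93  97 105 107 106
 106 108 109 106 102  86  76 109 127 131 133 132 131 151]
218 [141 143 143 138 123 106  79  83 110 104  92  95  94  96 103 104 107 106
 100  93  93  88  74  86 108 119 128 128 134 144 160 197]
221 [124 124 132 141 142 139 127 110  96  82  90  90  89  88  90  91  90  88
  80  79  86 100  93 115 143 162 194 194 193 193 192 195]
224 [127 127 126 126 130 142 144 145 146 146 140 135 129 116 117 116 117 121
 126 160 175 206 191 193 193 195 193 192 193 192 196 196]
```

Call:
inch_along:
  steps: {"ticks": [[0,0.001,0.04,0,0.025],[0,0.002,0.08,0,0.05],[0,0.003,0.12,0,0.08],[0,0.004,0.145,0.001,0.099],[0,0.004,0.155,0.001,0.099],[0,0.004,0.155,0.001,0.099],[0,0.004,0.155,0.001,0.099],[0,0.004,0.155,0.001,0.099]]}
  grip_force: 60

```text
t: 4.37
eef_pos: [0.5487, -0.0639, 0.1345]
ee_rot: [-3.141, 0.002, 0.126]
force: [-0.0, 0.5, -3.2]
width: 0.01
gripper_force: 60.0
```

```bash
python3 - <<'E'
from h import *
s=arm.get_state();print(s['eef_pos'],s['ee_rot'])
for n in("scene","top"): cv2.imwrite(f"pics/{n}2.png",arm.grab_frame(n)[:,:,::-1])
t=cv2.imread("pics/top2.png");c=cv2.imread("pics/scene2.png")
cv2.imwrite("pics/m.png",np.hstack([cv2.resize(t[125:225,245:315],(350,500),interpolation=3),cv2.resize(c[155:240,240:315],(441,500),interpolation=3)]))
E
```

```text
[ 0.54872526 -0.06386908  0.13446668] [-3.14147950e+00  2.03920708e-03  1.26351419e-01]
```

View pics/m.png

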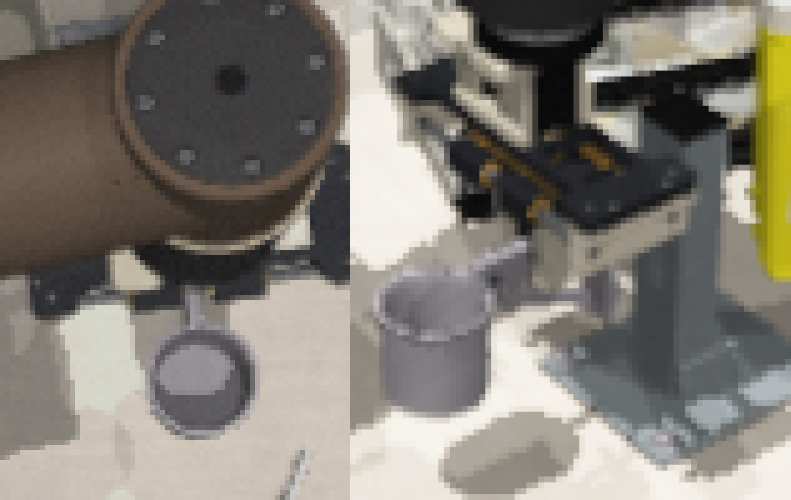

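```bash
python3 - <<'E'
from h import *
np.set_printoptions(precision=4,suppress=True)
g=cv2.cvtColor(cv2.imread("pics/top2.png"),6)
for r in range(195,208,3): print(r,g[r,270:302])
a=(245+202.5/5-.5,125+382.5/5-.5);b=(240+(434-350+.5)/5.88-.5,155+(301.5)/5.88-.5)
print(tri(b,a),plane("top",a,.1485))
y=.126;u=np.array([np.cos(y),np.sin(y)]);v=np.array([-u[1],u[0]])
h=np.array([.6395,-.0522])
for X in(plane("top",a,.1485),tri(b,a)[0]): print((X[:2]-h)@u,(X[:2]-h)@v)
for q in(np.array([.6407,-.052]),np.array([.5487,-.0639])): print((q-h)@u,(q-h)@v)
E
```

```text
195 [214 199 148 148 147 146 134  90  91 108 131 149 147 148 146 148 147 150
 142 115  88  76  77  91 125 170 195 196 195 197 196 197]
198 [212 212 200 160 150 136 105 141 146 145 147 147 147 147 147 146 148 146
 151 149 145 127  75  64  67 110 172 191 192 192 193 191]
201 [211 212 211 201 160 115 102 142 148 145 145 146 148 148 145 147 145 148
 149 136  94  94  90  69  58 106 169 194 199 201 198 200]
204 [200 202 202 193 167 143  91  91  93  95  91  90  93  94  94  92  94  92
  93  95  93  95  85  70  81 137 181 196 196 195 196 196]
207 [197 199 198 200 187 141 129 143  89  91  94  91  92  93  92  92  96  93
  92  95  95  86  76 122 169 191 195 195 197 197 198 200]
(array([ 0.4728, -0.0724,  0.1459]), np.float64(0.0016846575409707246)) [ 0.4718 -0.0719  0.1485]
-0.16888421171339485 0.0015196467346246707
-0.167891424635781 0.000951190964497222
0.0012156203694115525 4.761425702390544e-05
-0.09155048503677993 -0.0001966965437743697
```

Call:
inch_along:
  steps: {"ticks": [[0,0,0.0005,-0.0025,0],[0,0.01,0.0005,-0.0025,0],[0,0.022,0.0005,-0.0025,0],[0,0.022,0.0005,-0.0025,0],[0,0.022,0.0005,-0.0025,0],[0,0.029,0.0005,-0.0025,0],[0,0.033,0.0005,-0.0025,0],[0,0.033,0.0005,-0.0025,0],[0,0.033,0.0005,-0.0025,0]]}
  grip_force: 60

```text
t: 5.22
eef_pos: [0.5824, -0.0606, 0.138]
ee_rot: [-3.142, 0.0, 0.126]
force: [0.8, -0.3, -3.3]
width: 0.0096
gripper_force: 60.0
```

Call:
inch_along:
  steps: {"ticks": [[0,0.004,0,0.001,0],[0,0.007,0,0.001,0],[0,0.007,0,0.001,0],[0,0.007,0,0.001,0]]}
  grip_force: 60

```text
t: 5.55
eef_pos: [0.5893, -0.0598, 0.137]
ee_rot: [3.142, 0.0, 0.126]
force: [-0.0, -0.3, -2.9]
width: 0.0101
gripper_force: 60.0
```

Call:
inch_along:
  steps: {"ticks": [[0,0.002,0,0,0],[0,0.002,0,0,0],[0,0.002,0,0,0]]}
  grip_force: 60

```text
t: 5.8
eef_pos: [0.5907, -0.0596, 0.1368]
ee_rot: [-3.142, 0.001, 0.126]
force: [-2.8, -1.6, -3.7]
width: 0.0096
gripper_force: 60.0
```

Call:
inch_along:
  steps: {"ticks": [[0,0.0015,0,0,0],[0,0.0015,0,0,0],[0,0.0015,0,0,0]]}
  grip_force: 60

```text
t: 6.05
eef_pos: [0.5907, -0.0597, 0.1366]
ee_rot: [-3.142, 0.004, 0.126]
force: [-7.0, -0.7, -0.6]
width: 0.0099
gripper_force: 60.0
```

Call:
inch_along:
  steps: {"ticks": [[0,-0.001,0,0,0],[0,-0.001,0,0.003,0],[0,-0.001,0,0.005,0],[0,-0.001,0,0.007,0],[0,-0.001,0,0.007,0]]}
  grip_force: 60

```text
t: 6.47
eef_pos: [0.5907, -0.0598, 0.1301]
ee_rot: [3.141, 0.002, 0.126]
force: [-5.6, -1.3, -1.0]
width: 0.0097
gripper_force: 60.0
```

Call:
inch_along:
  steps: {"ticks": [[0,0,0,0.002,0],[0,0,0,0.004,0],[0,0,0,0.006,0],[0,0,0,0.006,0]]}
  grip_force: 60

```text
t: 6.8
eef_pos: [0.5903, -0.0597, 0.1232]
ee_rot: [-3.141, 0.003, 0.126]
force: [-3.6, -0.6, -6.1]
width: 0.0095
gripper_force: 60.0
```

Call:
inch_along:
  steps: {"ticks": [[0,0,0,0.002,0],[0,0,0,0.004,0],[0,0,0,0.005,0],[0,0,0,0.005,0]]}
  grip_force: 60

```text
t: 7.13
eef_pos: [0.5909, -0.0597, 0.1192]
ee_rot: [3.141, 0.001, 0.126]
force: [-7.8, -1.5, 1.3]
width: 0.0093
gripper_force: 60.0
```

Call:
inch_along:
  steps: {"ticks": [[0,0,0,0.002,0],[0,0,0,0.003,0],[0,0,0,0.003,0]]}
  grip_force: 60

```text
t: 7.38
eef_pos: [0.591, -0.0598, 0.1189]
ee_rot: [3.141, 0.0, 0.127]
force: [-16.2, 2.2, 22.0]
width: 0.0095
gripper_force: 60.0
```

Call:
inch_along:
  steps: {"ticks": [[0,-0.001,0,-0.003,0],[0,-0.002,0,-0.006,0],[0,-0.002,0,-0.006,0],[0,-0.002,0,-0.006,0]]}
  grip_force: 60

```text
t: 7.72
eef_pos: [0.5898, -0.0597, 0.1219]
ee_rot: [-3.142, -0.0, 0.126]
force: [-0.4, -0.7, -4.6]
width: 0.0095
gripper_force: 60.0
```

Call:
inch_along:
  steps: {"ticks": [[0,0,0,0.003,0],[0.06,0,0,0.003,0],[0.06,0,0,0.003,0],[0.06,0,0,0.003,0],[0.06,0,0,0.003,0],[0.06,0,0,0.003,0],[0.06,0,0,0.003,0]]}
  grip_force: 60

```text
t: 8.3
eef_pos: [0.59, -0.0597, 0.1192]
ee_rot: [3.142, -0.0, 0.126]
force: [0.2, 0.1, -0.7]
width: 0.044
gripper_force: 0.0
```

Call:
inch_along:
  steps: {"ticks": [[0.08,0,0,-0.02,0],[0.08,0,0,-0.06,0],[0.08,0,0,-0.1,0],[0.08,-0.03,0.04,-0.11,0],[0.08,-0.05,0.08,-0.11,0],[0.08,-0.07,0.12,-0.11,0],[0.08,-0.09,0.16,-0.11,0],[0.08,-0.11,0.2,-0.11,0],[0.08,-0.13,0.24,-0.11,0],[0.08,-0.164,0.302,-0.11,0],[0.08,-0.164,0.302,-0.11,0],[0.08,-0.164,0.302,-0.11,0],[0.08,-0.164,0.302,-0.11,0]]}
  grip_force: 30

```text
t: 9.38
eef_pos: [0.4634, -0.3828, 0.2288]
ee_rot: [3.141, 0.001, 0.122]
force: [-0.1, 1.1, -0.5]
width: 0.0802
gripper_force: 0.0
```

```bash
python3 - <<'E'
from h import *
for n in("scene","top"): cv2.imwrite(f"pics/{n}3.png",arm.grab_frame(n)[:,:,::-1])
t=cv2.imread("pics/top3.png");c=cv2.imread("pics/scene3.png")
cv2.imwrite("pics/n.png",np.hstack([cv2.resize(t[125:225,245:315],(350,500),interpolation=3),cv2.resize(c[155:240,240:315],(441,500),interpolation=3)]))
E
```

```text
(no output)
```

View pics/n.png

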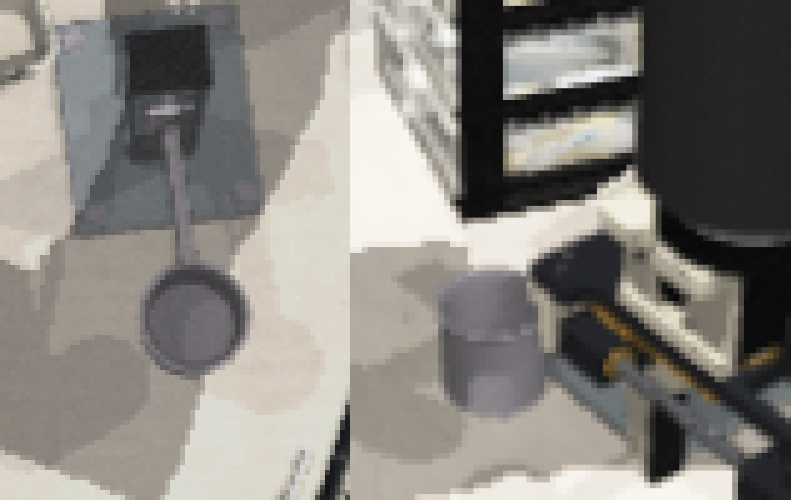

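```bash
python3 - <<'E'
from h import *
np.set_printoptions(precision=4,suppress=True)
a=(245+195.5/5-.5,125+320.5/5-.5);b=(240+(491.5-350)/5.88-.5,155+303.5/5.88-.5)
X,e=tri(b,a);print(X,e,plane("top",a,.134))
for z in(.134,.137,.140): print(z,proj("scene",np.r_[plane("top",a,z)[:2],z]),b)
print("plate top",plane("top",(245+170/5-.5,125+108/5-.5),.182))
t=cv2.imread("pics/top3.png");c=cv2.imread("pics/scene3.png");g=cv2.cvtColor(t,6)
for r in range(181,197,3): print(r,g[r,270:300])
print(g[174:205,284])
E
```

```text
[ 0.5129 -0.0691  0.1275] 0.0006856912318976772 [ 0.5117 -0.0687  0.134 ]
0.134 [263.0903 204.6892] (263.5646258503401, 206.1156462585034)
0.137 [262.9603 204.0172] (263.5646258503401, 206.1156462585034)
0.14 [262.8299 203.3433] (263.5646258503401, 206.1156462585034)
plate top [ 0.6344 -0.0523  0.182 ]
181 [152 152 151 151 148 132 109  65  62  65  70  74  73  70  69  73  65  64
  67  69  79 108 158 199 203 202 204 204 202 205]
184 [148 149 149 135 111  77  76  97  96  95 100  97 100  99  99 100 100 102
 105  80  68  66  75 116 173 203 201 203 204 206]
187 [153 154 148 118  88 102  98  99  98  96  95  98 101 111 110 111 110 110
 112 113 106  81  67  88 130 179 205 205 207 204]
190 [153 152 145 120  88  95  99  98  96  98  97 100 109 111 108 110 112 111
 111 111 109 101  67  91 147 192 199 202 201 203]
193 [136 149 142 117 116  98  86  96  96  95  94 102 111 108 109 109 111 113
 111 108 101  73  95 150 191 203 203 204 202 203]
196 [134 131 134 140 141 112  98 109  96  91  93  96 107 107 107 106 105 101
  89  93 118 151 196 206 207 204 202 204 205 207]
[140 116 125 118  79  68  61  69 100 100  99  99 109 110 109 108 108 108
 111 109 108 108 107  96  95 107 114 141 146 157 174]
```

Call:
inch_along:
  steps: {"ticks": [[0.085,0.002,-0.003,0,0],[0.085,0.002,-0.003,0.04,0],[0.085,0.002,-0.003,0.08,0],[0.085,0.002,-0.003,0.12,0],[0.085,0.002,-0.003,0.15,0],[0.085,0.002,-0.003,0.163,0],[0.085,0.002,-0.003,0.163,0],[0.04,0.002,-0.003,0.163,0],[0.04,0.002,-0.003,0.163,0],[0.04,0.002,-0.003,0.163,0],[0.04,0.002,-0.003,0.163,0],[0.04,0.002,-0.003,0.163,0],[0.04,0.002,-0.003,0.163,0],[0.04,0.002,-0.003,0.163,0],[0.04,0.002,-0.003,0.163,0],[0.04,0.002,-0.003,0.163,0]]}
  grip_force: 25

```text
t: 10.82
eef_pos: [0.4671, -0.3771, 0.0668]
ee_rot: [3.141, -0.001, 0.126]
force: [0.2, -0.0, 6.0]
width: 0.0488
gripper_force: 24.9
```

Call:
inch_along:
  steps: {"ticks": [[0.04,0,0,-0.01,0],[0.04,0,0,-0.03,0],[0.04,0,0,-0.06,0],[0.04,0,0,-0.1,0],[0.04,0,0,-0.14,0],[0.04,0,0,-0.17,0],[0.04,0.01,-0.03,-0.18,0],[0.04,0.02,-0.06,-0.18,0],[0.04,0.03,-0.1,-0.18,0],[0.04,0.04,-0.14,-0.18,0],[0.04,0.05,-0.18,-0.18,0],[0.04,0.06,-0.22,-0.18,0],[0.04,0.075,-0.26,-0.18,0],[0.04,0.083,-0.285,-0.18,0],[0.04,0.087,-0.299,-0.18,0],[0.04,0.087,-0.299,-0.18,0],[0.04,0.087,-0.299,-0.18,0],[0.04,0.087,-0.299,-0.18,0]]}
  grip_force: 25

```text
t: 12.32
eef_pos: [0.5149, -0.0694, 0.2461]
ee_rot: [-3.142, 0.001, 0.126]
force: [0.3, -0.2, -2.3]
width: 0.049
gripper_force: 24.9
```

```bash
python3 - <<'E'
from h import *
for n in("scene","top"): cv2.imwrite(f"pics/{n}4.png",arm.grab_frame(n)[:,:,::-1])
t=cv2.imread("pics/top4.png");c=cv2.imread("pics/scene4.png")
cv2.imwrite("pics/o.png",np.hstack([cv2.resize(t[125:225,245:315],(350,500),interpolation=3),cv2.resize(c[140:225,230:305],(441,500),interpolation=3)]))
print(arm.get_state()['eef_pos'])
E
```

```text
[ 0.51497613 -0.06993024  0.24605513]
```

View pics/o.png

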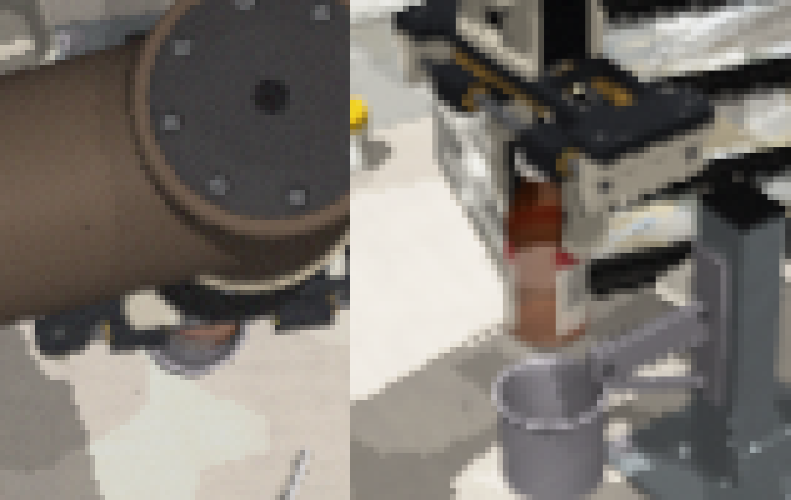

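```bash
python3 - <<'E'
from h import *
g=lambda p:(350+(p[0]+.5-230)*5.88,(p[1]+.5-140)*5.88)
for X in([.516,-.069,.134],[.516,-.069,.180],[.5128,-.07,.18],[.515,-.07,.18],[.515,-.07,.075]): print(X,g(proj("scene",np.array(X))))
E
```

```text
[0.516, -0.069, 0.134] (np.float64(554.1092159392383), np.float64(381.42721869925))
[0.516, -0.069, 0.18] (np.float64(553.3031243344822), np.float64(318.48563800288855))
[0.5128, -0.07, 0.18] (np.float64(549.3120338546506), np.float64(320.89961694824245))
[0.515, -0.07, 0.18] (np.float64(552.6211820313697), np.float64(319.82966776462246))
[0.515, -0.07, 0.075] (np.float64(554.445849522735), np.float64(459.67622720296805))
```

Call:
inch_along:
  steps: {"ticks": [[0.04,0.002,0,0,0],[0.04,0.002,0,0.02,0],[0.04,0.002,0,0.038,0],[0.04,0.002,0,0.042,0],[0.04,0.002,0,0.046,0],[0.04,0.002,0,0.05,0],[0.04,0.002,0,0.055,0],[0.04,0.002,0,0.06,0],[0.04,0.002,0,0.06,0]]}
  grip_force: 25

```text
t: 13.17
eef_pos: [0.517, -0.0689, 0.1854]
ee_rot: [-3.141, 0.001, 0.126]
force: [-0.5, -0.5, -1.5]
width: 0.0489
gripper_force: 24.9
```

Call:
inch_along:
  steps: {"ticks": [[0.04,0,0,0.005,0],[0.04,0,0,0.01,0],[0.04,0,0,0.015,0],[0.04,0,0,0.02,0],[0.04,0,0,0.025,0],[0.04,0,0,0.03,0],[0.04,0,0,0.033,0],[0.04,0,0,0.033,0],[0.04,0,0,0.033,0]]}
  grip_force: 25

```text
t: 13.92
eef_pos: [0.5173, -0.0689, 0.1529]
ee_rot: [3.141, 0.0, 0.126]
force: [0.6, 0.8, -1.8]
width: 0.0488
gripper_force: 24.9
```

Call:
inch_along:
  steps: {"ticks": [[0.04,0,0,0.003,0],[0.04,0,0,0.006,0],[0.04,0,0,0.008,0],[0.04,0,0,0.009,0],[0.04,0,0,0.009,0],[0.04,0,0,0.009,0]]}
  grip_force: 25

```text
t: 14.42
eef_pos: [0.5173, -0.0689, 0.144]
ee_rot: [3.142, 0.0, 0.126]
force: [-0.2, -0.0, -0.8]
width: 0.0486
gripper_force: 24.9
```

Call:
inch_along:
  steps: {"ticks": [[0.04,0,0,0.001,0],[0.04,0,0,0.002,0],[0.04,0,0,0.002,0],[0.04,0,0,0.002,0]]}
  grip_force: 25

```text
t: 14.75
eef_pos: [0.5173, -0.0689, 0.142]
ee_rot: [-3.142, 0.0, 0.126]
force: [-0.3, 0.3, -1.4]
width: 0.049
gripper_force: 24.9
```

Call:
inch_along:
  steps: {"ticks": [[0.04,0,0,0.001,0],[0.04,0,0,0.002,0],[0.04,0,0,0.002,0],[0.04,0,0,0.002,0]]}
  grip_force: 25

```text
t: 15.08
eef_pos: [0.5172, -0.0689, 0.14]
ee_rot: [-3.142, 0.0, 0.126]
force: [-0.7, 0.1, -1.6]
width: 0.0488
gripper_force: 24.9
```

Call:
inch_along:
  steps: {"ticks": [[0.04,0,0,0.001,0],[0.04,0,0,0.0015,0],[0.04,0,0,0.0015,0],[0.04,0,0,0.0015,0]]}
  grip_force: 25

```text
t: 15.42
eef_pos: [0.5174, -0.0689, 0.1386]
ee_rot: [3.142, -0.0, 0.126]
force: [-0.3, -0.2, -0.3]
width: 0.0488
gripper_force: 24.9
```

Call:
inch_along:
  steps: {"ticks": [[0.04,0,0,0.001,0],[0.04,0,0,0.001,0],[0.04,0,0,0.001,0]]}
  grip_force: 25

```text
t: 15.67
eef_pos: [0.5176, -0.069, 0.1382]
ee_rot: [3.141, -0.001, 0.126]
force: [-1.6, -0.1, 4.2]
width: 0.0489
gripper_force: 24.9
```

Call:
inch_along:
  steps: {"ticks": [[0.04,0,0,-0.001,0],[0.055,0,0,-0.001,0],[0.07,0,0,-0.001,0],[0.08,0,0,-0.001,0],[0.08,0,0,-0.001,0],[0.08,0,0,-0.001,0],[0.08,0,0,-0.001,0]]}
  grip_force: 25

```text
t: 16.25
eef_pos: [0.5173, -0.0689, 0.1385]
ee_rot: [-3.142, 0.0, 0.126]
force: [0.6, 0.4, 1.5]
width: 0.0786
gripper_force: 0.0
```

Call:
inch_along:
  steps: {"ticks": [[0.08,0,0,-0.01,0],[0.08,0,0,-0.03,0],[0.08,0,0,-0.06,0],[0.08,0,0,-0.1,0],[0.08,-0.02,0,-0.13,0],[0.08,-0.05,-0.03,-0.13,0],[0.08,-0.05,-0.07,-0.13,0],[0.08,-0.05,-0.11,-0.13,0],[0.08,-0.05,-0.15,-0.13,0],[0.08,-0.05,-0.19,-0.13,0],[0.08,-0.05,-0.23,-0.13,0],[0.08,-0.05,-0.23,-0.13,0],[0.08,-0.05,-0.23,-0.13,0]]}

```text
t: 17.33
eef_pos: [0.4384, 0.1549, 0.2692]
ee_rot: [-3.141, -0.0, 0.13]
force: [-0.5, -0.6, -0.4]
width: 0.0801
gripper_force: 0.0
```

```bash
python3 - <<'E'
from h import *
for n in("scene","top"): cv2.imwrite(f"pics/{n}5.png",arm.grab_frame(n)[:,:,::-1])
t=cv2.imread("pics/top5.png");c=cv2.imread("pics/scene5.png")
cv2.imwrite("pics/p.png",np.hstack([cv2.resize(t[125:225,245:315],(350,500),interpolation=3),cv2.resize(c[150:235,235:310],(441,500),interpolation=3)]))
print(arm.get_state()['eef_pos'])
E
```

```text
[0.43865972 0.15285945 0.26899455]
```

View pics/p.png

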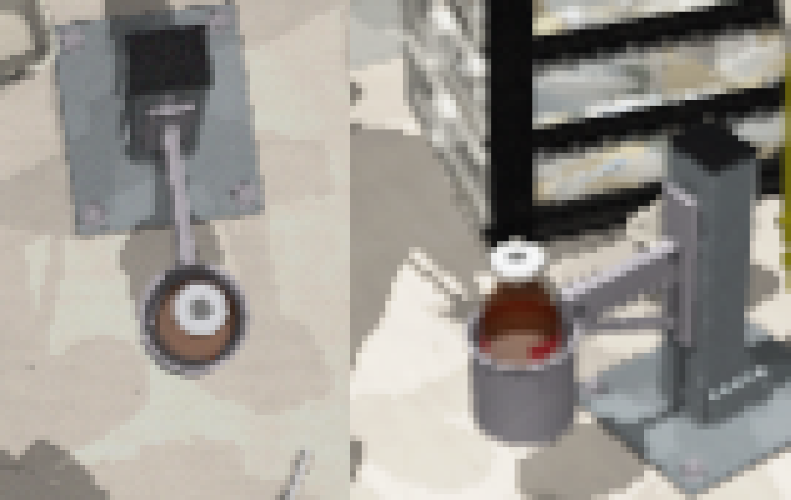

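```bash
python3 - <<'E'
from h import *
S=lambda u,v:(235+(u-350+.5)/5.88-.5,150+(v+.5)/5.88-.5)
T=lambda u,v:(245+(u+.5)/5-.5,125+(v+.5)/5-.5)
print(tri(S(517,257),T(201,308)),tri(S(680,189),T(170,107)))
for z in (.182,.185): print(z,[a-b for a,b in zip(proj("scene",np.r_[plane("top",T(170,107),z)[:2],z]),S(680,189))])
E
```

```text
(array([ 0.51182888, -0.06981   ,  0.18360209]), np.float64(0.0008547038190419385)) (array([ 0.63453162, -0.05247811,  0.18136099]), np.float64(0.0006226928266219024))
0.182 [np.float64(0.13882969372349407), np.float64(-0.16572158697749728)]
0.185 [np.float64(-0.020865311133491105), np.float64(-0.8250213221043907)]
```

```bash
python3 -c "
from station import arm
print(arm.job_done())"
```

```text
the job is handed in; nothing more can be done
None
```

I handed the job in at about 17 s. The final pictures show the bracket hooked flush on the post with its plate top at 0.181 m (0.182 expected when home), and the large bottle standing upright in the cup. I could not read the catch joint, so the click is inferred from the bracket stopping hard at home height under about 22 N. The small bottle and white pot were not touched, and the verdict was not shown to me.

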